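# Power the parts polisher and hold its bayonet lid at the jog position

### The arm

A 6-joint arm with a two-finger parallel gripper is mounted at the origin on a cart in front of the work surface, level with it; the furniture and walls round the work are solid. World frame = base frame: x ahead of the robot, y to its left, z up, the work surface at z = 0. Lengths are in mm, angles in rad, forces in N, time in s.
With the tool pointing down it reaches from about 300 to 875 mm from the base axis. Payload 6.4 kg.
Tool frame: the origin (TCP) lies midway between the tips of the shut fingers; the grasp point (between the pads) lies 19 mm behind it (manip.pinch_z is the distance from the TCP to the grasp point, in mm); z points along the fingers, y is the direction in which the jaws open and shut (so a half turn about z gives the same grasp; the last joint's range is limited). The gripper opens to 85 mm and grips with 20 to 120 N. Pads are 22 mm wide; open, the fingers measure 114 mm over their backs; the gripper's body (76 mm by 85 mm) begins 54 mm behind the grasp point. The pads swing forward as they close: fully open they stand 13 mm farther back than shut.
Start: joints at [0.931, 0.181, 1.607, -0, 1.354, -0.206], TCP at [241.676, 521.76, 231.288] pointing down, gripper open.
Joint ranges: [-2.99, 2.99], [-0.89, 2.07], [0.3, 2.58], [-1.14, 4.28], [0, 2.63], [-3.12, 3.12]. Speed limits (rad/s): [2.57, 2.57, 3.01, 3.14, 3.14, 3.14].

### API

Orientations are given as a unit quaternion [w, x, y, z].
In Python, from station import manip gives the robot as it stands.
- The arm moves only by the tool arm_command, never from a script. Its argument "series" is a list of rows, each a list of 3 entries, a list of its own where there are three numbers: the opening, from 0 (shut) to 1 (fully open), then the shift along the tool's x, y, z in m, then the turn about the tool's z in degrees. A call has 1 to 20 rows; each row is the pose to reach, as a shift and turn from the pose commanded when the call began, along the tool's axes at that moment; what a row does not reach only later rows make up. A row lasts 1/8 s, in which the tool goes at most 62.5 mm and 10.7 degrees, less where a joint would pass 70% of its speed; a pose out of reach is approached as far as the arm can. A call with a gripper value outside its range is refused whole. The fingers move at their own pace and stop on an object; "grip_force" is the grip in N (left out, the last holds). Time passes only in rows, so rows that repeat a pose let the fingers close. It gives the time, the measured TCP pose, the force and the opening at its end, in the units of the state.
- manip.get_state(): the state, without advancing time (a new reading comes with each control period).
- manip.read_camera(name): name is "scene" or "top"; returns a dict with "pixels" (420x560x3 uint8, red, green, blue), "z_map" (420x560 float32, mm along the optical axis (not along the pixel's ray), 0 where there is no reading), "vertical_fov" (degrees; the focal length in pixels is half the picture's height over the tangent of half this angle, whatever the lens; pixels are square), "cx", "cy" (the principal point, pixels), "rvec" (rotation vector, rad) and "tvec" (3), from world to camera coordinates, as OpenCV has them. Camera axes: x right, y down, z forward; pixel columns grow to the right and rows downward; lengths in mm; the calibration is good to about 2 mm. A picture is of the moment at which its call begins.
- manip.job_done(): hands the job in, once; it reports no verdict.
The state is a dict: "t": time; "joints": joint angles; "dq": joint speeds; "tau": joint torques, N m; "position": TCP position; "orientation": TCP orientation; "force": force on the tool from outside, world axes, zero at the start; "moment": the same for the moment, N m; "opening": finger opening in mm.
Only numpy, scipy, OpenCV 4.12 (cv2) and the standard library are available. Lean on these libraries where they do the work, as an engineer would, in place of code of your own. Each camera call takes 0.05 s, during which the arm holds its last target.

### The job

Get the little parts polisher ready for a jog test: slide its flat battery pack into the tight slot until it is fully home, then set the bayonet lid into the round socket with its lugs in the two notches. Twist the lid clockwise (seen from above) against its spring to the half-way mark, half of the turn to the lock (about 40 of 80 degrees), never so far that it clicks into the lock, and finish still gripping the lid there so that it cannot spring back. Leave the tools and other things on the bench where they are.

Things in the scene. Friction and masses are not known exactly. Their poses are not given: they have to be found in the camera images.
- polisher: The polisher, fixed to the table: grey, 104 (its x) x 206 (its y) x 50 mm high; origin on the table under it, z up. Yaw -0.2 to 0.5 rad. At its -y end a round drum, 104 mm across, with a steel collar; at its +y end a block with the slot. Raised lines on the collar's rim: one at half-way (0.70 rad clockwise from each notch), a pair at the lock (1.40 rad).
- socket (a point): Centre of the bayonet socket at the collar's top (50 mm above the table); axes as the polisher's; at polisher (0, -50) mm. Mouth 64 mm across, with two notches 18 mm wide, open out to the drum wall (over 42 mm from the axis), at polisher +x and -x. Lip 8 mm thick, over a cavity 86 mm across, 14 mm high. Stops prevent turning anticlockwise from the notches.
- slot (a point): Centre of the slot's mouth, at the block's top (50 mm above the table); axes as the polisher's; at polisher (0, +70) mm. The slot is 60 mm along x, 28 mm along y, 42 mm deep; mouth chamfered by 5 mm all round.
- pack_center (a point): Centre of the loose battery pack (about 220 g): a black slab 56 (its x) x 24 (its y) x 85 mm (its z), grey grip panels near the top, standing on its small end on the table; this point is 42.5 mm above its foot. Either way round fits. Fully home, 43 mm of it stand out of the slot and this point is level with the slot's mouth.
- lid_center (a point): Mid-height, on the axis, of the loose lid (150 g, 56 mm high); x along grip bar and lugs, half turn alike. From below: spigot 58 mm across, 18 high, on which it stands; at its foot 2 lugs (+x, -x) 12 wide, 7 high, reaching 38 mm out; flange 92 mm across to 26 high; bar 60 long, 14 thick, to 56 high. Enters with x along polisher x; fully down, flange on collar, this point is 10 mm above socket.
- spring_ring (a joint): Angle (rad) of the spring ring in the socket, 0 at rest, growing clockwise. The lid's lugs push it after about 0.11 rad of free play: it reads about 0.59 with the lid at half-way. It pushes the lid back with 0.08 Nm at 0, 0.2 Nm at 0.6. Plungers add resistance from about 0.75; the lid drops into the lock with a click at about 1.2 (past 1.0 counts as locked); stop at 1.3.
- tape_measure: Bystander, to be left alone: tape measure, 66 x 76 x 34 mm, lying loose on the table; origin at the centre of its underside.
- chrome_cap_4: Bystander, to be left alone: round chrome wheel centre cap, 100 mm across, 63 mm high, lying loose on the table; origin at the centre of its underside.
- bolt_tin: Bystander, to be left alone: small open tin, 60 mm across, 45 mm high, lying loose on the table; origin at the centre of its underside.
- spanner_13: Bystander, to be left alone: slim bright spanner, 22 x 170 x 6 mm, lying loose on the table; origin at the centre of its underside.
- pliers_red: Bystander, to be left alone: pair of pliers, 56 x 170 x 14 mm, lying loose on the table; origin at the centre of its underside.
- oil_can: Bystander, to be left alone: oil can with a long spout, 70 mm across, 150 mm high, lying loose on the table; origin at the centre of its underside.
- screwdriver_amber: Bystander, to be left alone: screwdriver with an amber handle, 30 x 200 x 30 mm, lying loose on the table; origin at the centre of its underside.

How it is judged (in metres and radians):
On the way, in this order (a step that is already met when the one before it is completed fails the run):
1. the battery pack is fully home in the slot (z of pack_center in the frame of slot below 0.005 m and horizontal distance between pack_center and slot below 0.005 m and angle between pack_center's own z axis and vertical below 0.07 rad), for 0.2 s.
2. the lid is down in the socket, its lugs through the notches, hardly turned yet (z of lid_center in the frame of socket below 0.017 m and horizontal distance between lid_center and socket below 0.006 m and angle between the x axis of lid_center and the x axis of polisher, either way round below 0.3 rad), for 0.1 s.
At the end, for the whole second after the job is handed in: Pack within 5 mm of the slot floor and upright. Lid down in the socket (7 mm in height, 6 mm off axis), turned clockwise 0.70 +/- 0.18 rad from the notches, spring ring at rest at 0.38 to 0.80 rad, fingers still holding the lid (over 1 N) (all of step 1 and z of lid_center in the frame of socket below 0.017 m and horizontal distance between lid_center and socket below 0.006 m and angle between the x axis of lid_center and the x axis of polisher, either way round between 0.52 and 0.88 rad and value of joint spring_ring between 0.38 and 0.8 rad and velocity of joint spring_ring between -0.1 and 0.1 rad/s and contact force between the fingers and lid above 1 N); the arm keeps its last pose, push and grip.
It fails at once if the lid is turned so far that it clicks into the lock (spring ring past 1.0 rad) (value of joint spring_ring above 1 rad).
It fails at once if a bystander is moved more than 30 mm (distance of any of tape_measure, chrome_cap_4, bolt_tin, spanner_13, pliers_red, oil_can, screwdriver_amber from where it was at the start of the episode above 0.03 m).
It also fails if it takes over 72 s, if anything falls off the work surface, if the arm or the gripper's body presses on something with over 40 N, if the wrist force passes 120 N, or if a joint passes its speed limit or range.

## Working session

There is one attempt and no reset: what is moved stays moved. The work goes in short steps, Python scripts to look and compute and a tool call to move; the robot and the scene stay as the last step left them, time stands still between calls to the robot, and variables do not carry over. Pictures are saved under pics/ and viewed, and the job is handed in when it is done.

Besides the shell and the picture viewer there is one more tool, called after ">>>" in YAML: its name, and indented under it one key for each argument. arm_command: Moves the arm, as the interface text tells. Its arguments: {"type":"object","properties":{"series":{"type":"array"},"grip_force":{"type":"number"}},"required":["series"]}

```bash
ls; mkdir -p pics; cat > h.py <<'E'
import numpy as np, cv2
from station import manip
def cam(n):
    d=manip.read_camera(n)
    h,w=d['z_map'].shape
    f=h/2/np.tan(np.radians(d['vertical_fov'])/2)
    R=cv2.Rodrigues(np.array(d['rvec'],float))[0]; t=np.array(d['tvec'],float)
    v,u=np.mgrid[0:h,0:w]; z=d['z_map']
    P=np.stack([(u-d['cx'])/f*z,(v-d['cy'])/f*z,z],-1).reshape(-1,3)
    W=((P-t)@R).reshape(h,w,3); W[z==0]=np.nan
    d['W']=W; d['f']=f; d['R']=R; d['t']=t
    return d
def save(d,name,crop=None,s=1):
    im=cv2.cvtColor(d['pixels'],cv2.COLOR_RGB2BGR)
    if crop: a,b,c,e=crop; im=im[a:b,c:e]
    if s!=1: im=cv2.resize(im,None,fx=s,fy=s,interpolation=cv2.INTER_CUBIC)
    cv2.imwrite('pics/'+name,im)
E
python3 - <<'E'
from h import *
print(manip.get_state())
for n in('scene','top'):
    d=cam(n); save(d,n+'0.png',None,1.4); np.savez(n+'0.npz',W=d['W'],px=d['pixels'])
    print(n,d['vertical_fov'],d['cx'],d['cy'],-d['R'].T@d['t'],d['R'][2])
E
```

```text
pics
{'t': 0.0, 'joints': array([ 9.30684246e-01,  1.81557367e-01,  1.60801727e+00, -4.07920202e-05,
        1.35381395e+00, -2.06259201e-01]), 'dq': array([ 6.83236630e-05, -1.22964835e-04, -1.09757597e-03,  1.01650168e-03,
       -4.91831051e-04,  1.26155399e-03]), 'tau': array([ 8.09188277e-04, -4.44870758e+01, -3.51350856e+01, -5.40872691e-05,
        8.84300389e-03,  1.28120251e-05]), 'position': array([241.34215571, 521.27624968, 230.3705106 ]), 'orientation': array([-3.50608102e-04,  2.15224725e-01,  9.76564136e-01, -8.26930341e-04]), 'force': array([-0.07809667, -0.27369647, -0.55175132]), 'moment': array([-0.01325955,  0.01175102,  0.00027998]), 'opening': 85.56937869056351}
scene 51.42991535472845 278.6901823762404 211.06246982804936 [  25.88143572 -591.05812456  858.22086004] [ 0.47115651  0.52954018 -0.70540679]
top 47.684541044497834 281.49746438610407 208.89932440915837 [ 503.08008138   22.27245334 1227.48596526] [ 0.05821343 -0.02746574 -0.99792626]
```

View pics/scene0.png

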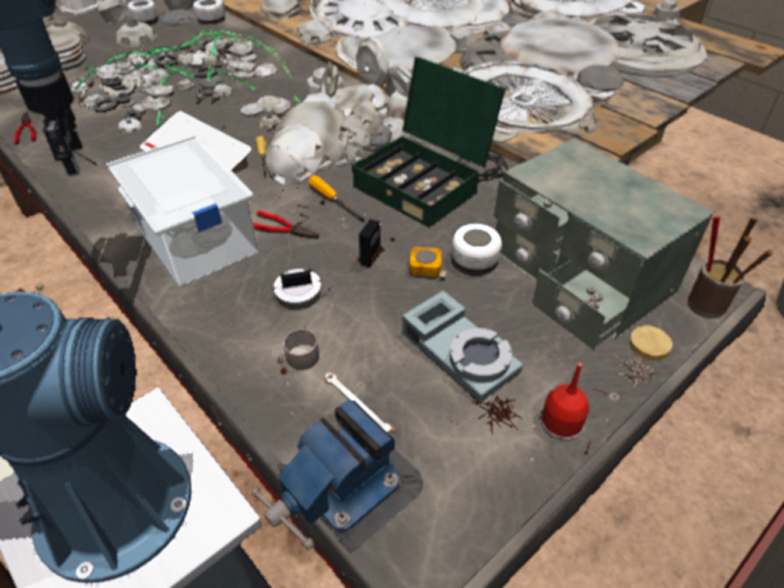

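View pics/top0.png

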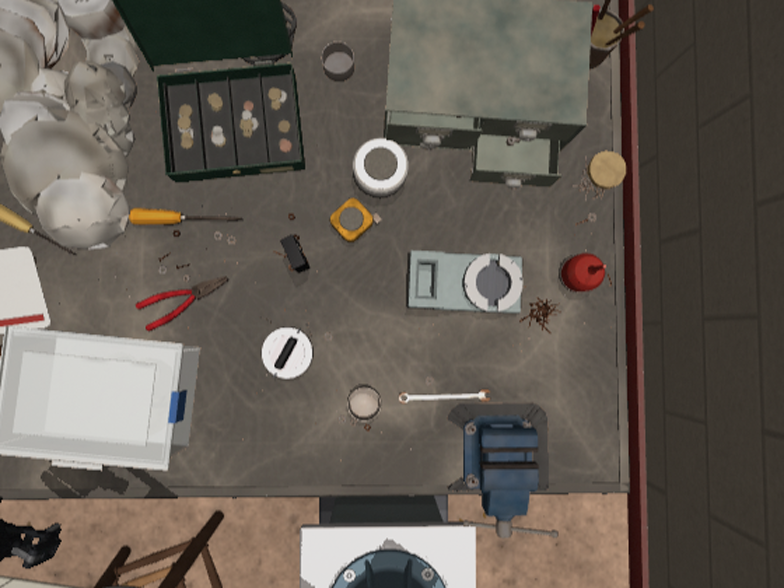

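The top view shows the pack at about (294,253), the lid at (287,353), and the polisher at (466,281), with its slot at (425,280) and socket at (493,282). Next I'll measure them.

```bash
python3 - <<'E'
from h import *
T=np.load('top0.npz');W=T['W'];px=T['px']
def reg(u0,u1,v0,v1,zlo,zhi):
    w=W[v0:v1,u0:u1].reshape(-1,3); p=px[v0:v1,u0:u1].reshape(-1,3)
    m=(w[:,2]>zlo)&(w[:,2]<zhi); return w[m],p[m]
def rect(w):
    r=cv2.minAreaRect(w[:,:2].astype(np.float32)); return r
def sub(n,w): print(n,len(w),'mean',w.mean(0).round(1),'rect',rect(w))
w,_=reg(195,230,160,205,75,95); sub('packtop',w)
w,_=reg(180,230,225,280,45,65); sub('bar',w)
w,_=reg(180,230,225,280,20,32); sub('flange',w); print(cv2.minEnclosingCircle(w[:,:2].astype(np.float32)))
w,_=reg(285,380,170,230,42,58); sub('pol',w)
# table z
w,_=reg(240,280,190,230,-20,20); print('table',w.mean(0))
# socket/slot floor
w,_=reg(285,380,170,230,-5,42); 
s=w[(w[:,2]<30)]
for v in range(178,226,4): print(v,[int(round(x)) if x==x else -1 for x in W[v,286:380:3,2]])
d=cam('top')
save(d,'t_pol.png',(165,235,280,390),6); save(d,'t_pk.png',(155,285,170,250),5)
E
```

```text
packtop 237 mean [641.3 165.3  85.2] rect ((641.7777709960938, 165.67222595214844), (55.8260383605957, 23.822437286376953), 24.396085739135742)
bar 142 mean [466.7 182.3  55.6] rect ((467.30511474609375, 182.65313720703125), (14.79806137084961, 58.83281707763672), 61.67185974121094)
flange 879 mean [467.  182.   26.6] rect ((467.47100830078125, 182.9243621826172), (90.40294647216797, 88.12882232666016), 2.010870933532715)
((466.43804931640625, 182.91705322265625), 47.44462585449219)
pol 1487 mean [ 594.1 -130.2   49.5] rect ((593.5215454101562, -137.00465393066406), (200.95584106445312, 101.7904281616211), 87.93167114257812)
table [5.73258614e+02 4.53801740e+01 1.53797292e-01]
178 [-1, 7, -4, 1, 1, -3, 3, 0, -1, 3, 3, -1, 1, -1, -2, -1, -1, -3, 4, -3, 3, 2, 3, -1, 1, 1, 3, 3, -1, 1, -1, 1]
182 [0, 0, -2, 48, 54, 48, 53, 47, 51, 48, 50, 29, 24, 28, 26, 28, 30, 25, 27, 27, -1, 47, 43, 41, 48, 27, 27, 2, 0, 2, -3, 0]
186 [0, 3, 12, 50, 44, 41, -1, 46, 49, 50, 46, 26, 23, 31, 25, 26, 28, 25, 50, 52, 53, 52, 32, 31, 47, 50, 49, 28, 30, -3, -1, 1]
190 [-1, 2, 20, 47, 48, 10, 9, 7, 43, 52, 
[... 402 characters left out ...]
6, 43, 50, 53, 31, 27, 28, 26, 27, 28, 26, 28, 29, 52, 48, 1, -2, -1]
206 [0, 3, 49, 51, 45, 10, 6, 6, 53, 48, 31, 28, 25, 30, 27, 29, 52, 47, 52, 29, 31, 26, 30, 30, 26, 29, 50, 51, 44, 0, -2, 2]
210 [0, 4, 49, 51, 8, 8, 8, 13, 48, 51, 31, 29, 26, 29, 28, 24, 51, 52, 52, 50, 26, 25, 30, 32, 30, 44, 50, 53, 51, 2, -2, 1]
214 [1, 2, 49, 54, 48, 51, 51, 51, 52, 54, 30, 26, 30, 31, 33, 28, 29, 52, 46, 47, 51, 31, 33, 44, 49, 53, 53, 49, 29, 1, 0, -4]
218 [-2, -1, 47, 52, 50, 49, 51, 52, 47, 49, 29, 29, 28, 31, 27, 24, 28, 33, 44, 51, 50, 41, 43, 46, 46, 51, 48, 27, 25, 2, 2, 27]
222 [-1, 0, -2, 1, -4, 2, -2, -4, -3, 0, 1, 0, 2, 1, -6, 3, 1, 2, 2, 0, 12, 16, 26, 25, 26, 27, 28, 24, 29, 0, 0, 22]
```

```bash
python3 - <<'E'
from h import *
d=cam('scene')
save(d,'s_pol.png',(195,295,270,390),6)
E
```

```text
(no output)
```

View pics/t_pol.png

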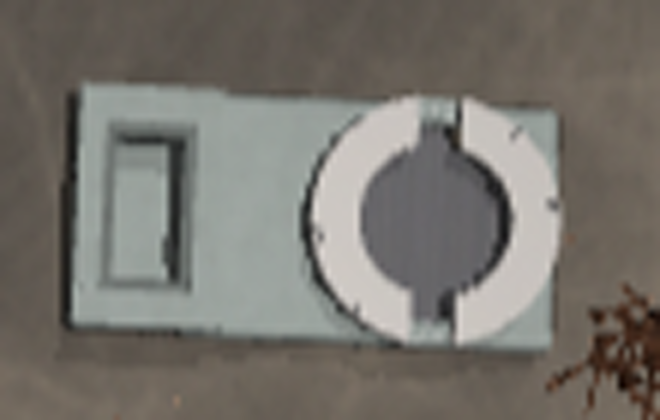

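View pics/s_pol.png

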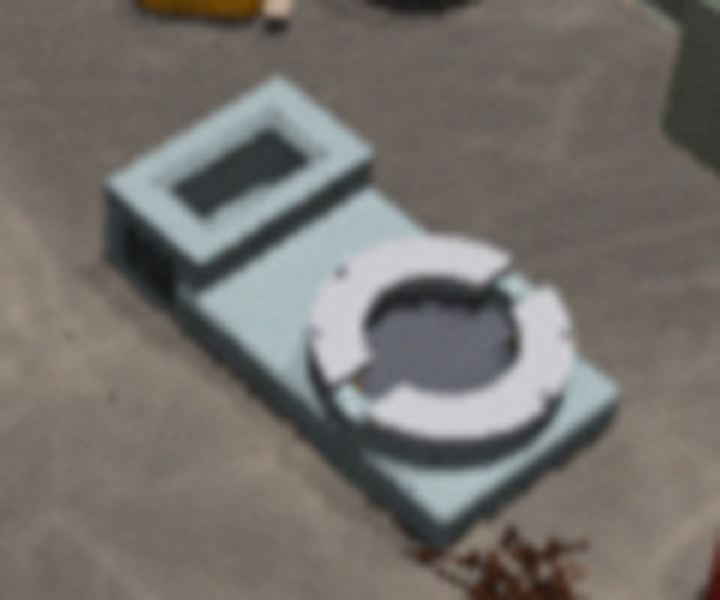

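View pics/t_pk.png

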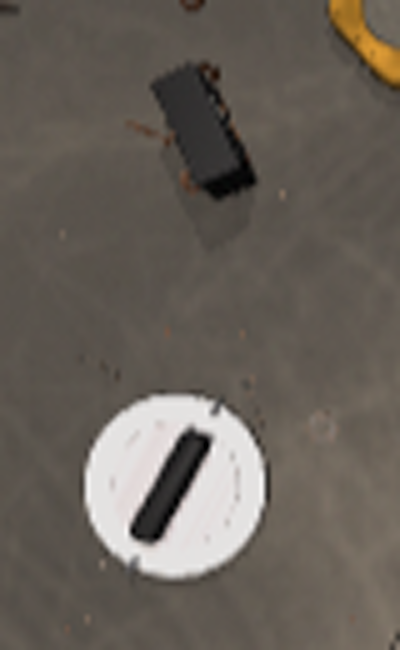

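```bash
cat >> h.py <<'E'
def ray(d,uv,z):
    uv=np.asarray(uv,float); 
    c=np.stack([(uv[:,0]-d['cx'])/d['f'],(uv[:,1]-d['cy'])/d['f'],np.ones(len(uv))],-1)@d['R']
    o=-d['R'].T@d['t']; return o+c*((z-o[2])/c[:,2])[:,None]
def proj(d,P):
    c=np.asarray(P,float)@d['R'].T+d['t']; return np.stack([c[:,0]/c[:,2]*d['f']+d['cx'],c[:,1]/c[:,2]*d['f']+d['cy']],-1)
E
python3 - <<'E'
from h import *
for n,roi in(('top',(285,380,172,228)),('scene',(280,385,198,290))):
    d=cam(n); u0,u1,v0,v1=roi
    p=d['pixels'].astype(int); W=d['W']
    v,u=np.mgrid[v0:v1,u0:u1]; pr=p[v0:v1,u0:u1]; 
    sat=pr.max(-1)-pr.min(-1); br=pr.min(-1)
    m=(br>150)&(sat<22)
    print(n,m.sum())
    cc=np.stack([u[m],v[m]],-1); w=ray(d,cc,50)
    # restrict
    c=np.array([593,-190]); w=w[np.hypot(*(w[:,:2]-c).T)<60]
    h=cv2.convexHull(w[:,:2].astype(np.float32))[:,0]
    A=np.c_[2*h,np.ones(len(h))]; s=np.linalg.lstsq(A,(h**2).sum(1),rcond=None)[0]
    print(' collar hull circle',s[:2],np.sqrt(s[2]+s[:2]@s[:2]), 'minenc',cv2.minEnclosingCircle(h), 'mean',w.mean(0))
    # block: colour greenish
    zz=W[v0:v1,u0:u1,2]; yy=W[v0:v1,u0:u1,1]
    m=(zz>38)&(yy>-108)
    w=ray(d,np.stack([u[m],v[m]],-1),50)
    print(' block',cv2.minAreaRect(w[:,:2].astype(np.float32)))
    print(' sample px', [tuple(x) for x in pr[25,::12]])
E
```

```text
top 1916
 collar hull circle [ 591.72832273 -186.92618843] 54.63960070815781 minenc ((592.9839477539062, -189.2405242919922), 59.31435775756836) mean [ 590.95562898 -187.66992455   50.        ]
 block ((596.9549560546875, -66.54373168945312), (60.486328125, 100.73243713378906), 87.29009246826172)
 sample px [(np.int64(93), np.int64(86), np.int64(78)), (np.int64(121), np.int64(128), np.int64(124)), (np.int64(37), np.int64(39), np.int64(37)), (np.int64(157), np.int64(165), np.int64(160)), (np.int64(204), np.int64(199), np.int64(195)), (np.int64(102), np.int64(102), np.int64(104)), (np.int64(102), np.int64(101), np.int64(105)), (np.int64(197), np.int64(193), np.int64(189))]
scene 1458
 collar hull circle [ 592.00071075 -187.96183671] 55.69117982610899 minenc ((592.9762573242188, -190.12327575683594), 59.822330474853516) mean [ 590.66600912 -188.25259852   50.        ]
 block ((591.4949340820312, -73.01683044433594), (68.2978744506836, 107.252685546875), 86.96263122558594)
 sample px [(np.int64(104), np.int64(98), np.int64(90)), (np.int64(163), np.int64(177), np.int64(177)), (np.int64(67), np.int64(71), np.int64(73)), (np.int64(46), np.int64(51), np.int64(54)), (np.int64(90), np.int64(101), np.int64(102)), (np.int64(105), np.int64(98), np.int64(91)), (np.int64(105), np.int64(99), np.int64(92)), (np.int64(113), np.int64(105), np.int64(98)), (np.int64(103), np.int64(97), np.int64(92))]
```

```bash
cat > fit.py <<'E'
from h import *
from scipy.ndimage import map_coordinates,gaussian_filter
from scipy.optimize import minimize
def seg(a,b,z,n=60): 
    t=np.linspace(0,1,n)[:,None]; return np.c_[np.array(a)*(1-t)+np.array(b)*t,np.full(n,z)]
def rectp(x0,x1,y0,y1,z): 
    c=[(x0,y0),(x1,y0),(x1,y1),(x0,y1)]; return np.vstack([seg(c[i],c[(i+1)%4],z) for i in range(4)])
a=np.linspace(0,2*np.pi,360,endpoint=False)
def circ(r,z,gap,off): 
    k=np.abs(np.sin(a))*r>gap; return np.c_[r*np.cos(a[k]),r*np.sin(a[k])+off,np.full(k.sum(),z)]
M=np.vstack([circ(52,50,10,-50),circ(32,50,10,-50),rectp(-52,52,37.5,103,50),rectp(-35,35,51,89,50),
  *[seg((s*32,-50+q),(s*50,-50+q),50,20) for s in(1,-1) for q in(9,-9)]])
def place(p,M): 
    c,s=np.cos(p[2]),np.sin(p[2]); return np.c_[p[0]+c*M[:,0]-s*M[:,1],p[1]+s*M[:,0]+c*M[:,1],M[:,2]]
if __name__=='__main__':
  C={}
  for n in('top','scene'):
    d=cam(n); g=d['pixels'].astype(float); 
    G=sum(np.hypot(gaussian_filter(g[...,k],1.0,order=(0,1)),gaussian_filter(g[...,k],1.0,order=(1,0))) for k in range(3))
    C[n]=(d,G)
  def cost(p,ns):
    s=0
    for n in ns:
        d,G=C[n]; uv=proj(d,place(p,M)); s-=np.sqrt(map_coordinates(G,[uv[:,1],uv[:,0]],order=1)).mean()
    return s
  for ns in(['top'],['scene'],['top','scene']):
    best=None
    for x in(590,594,598):
      for y in(-133,-137,-141):
        for t in(-.06,-0.03,0,.03):
          r=minimize(cost,[x,y,t],args=(ns,),method='Nelder-Mead',options=dict(initial_simplex=np.array([[x,y,t],[x+3,y,t],[x,y+3,t],[x,y,t+.03]])))
          if best is None or r.fun<best.fun: best=r
    p=best.x; print(ns,p.round(3),best.fun,'socket',place(p,np.array([[0,-50,50.]])).round(1),'slot',place(p,np.array([[0,70,50.]])).round(1))
  for n in C:
    d,_=C[n]; im=cv2.resize(cv2.cvtColor(d['pixels'],cv2.COLOR_RGB2BGR),None,fx=6,fy=6,interpolation=cv2.INTER_CUBIC)
    for u,v in proj(d,place(p,M)): cv2.circle(im,(int(u*6+3),int(v*6+3)),1,(0,0,255),-1)
    r=(165,235,280,390) if n=='top' else (195,295,270,390)
    cv2.imwrite(f'pics/fit_{n}.png',im[r[0]*6:r[1]*6,r[2]*6:r[3]*6])
E
python3 fit.py
```

```text
['top'] [ 5.93007e+02 -1.37316e+02 -4.70000e-02] -8.532308887422918 socket [[ 590.6 -187.3   50. ]] slot [[596.3 -67.4  50. ]]
['scene'] [ 5.93806e+02 -1.37952e+02 -4.80000e-02] -8.727022926374064 socket [[ 591.4 -187.9   50. ]] slot [[597.2 -68.   50. ]]
['top', 'scene'] [ 5.93296e+02 -1.37586e+02 -4.70000e-02] -17.21572208023516 socket [[ 591.  -187.5   50. ]] slot [[596.6 -67.7  50. ]]
```

```bash
cat > fit2.py <<'E'
from fit import *
def fitm(M,p0,names=('top','scene'),dp=(3,3,.05),sig=1.0):
    C={}
    for n in names:
        d=cam(n); g=d['pixels'].astype(float)
        C[n]=(d,sum(np.hypot(gaussian_filter(g[...,k],sig,order=(0,1)),gaussian_filter(g[...,k],sig,order=(1,0))) for k in range(3)))
    def cost(p,ns):
        s=0
        for n in ns:
            d,G=C[n]; uv=proj(d,place(p,M)); s-=np.sqrt(map_coordinates(G,[uv[:,1],uv[:,0]],order=1)).mean()
        return s
    out={}
    for ns in [(n,) for n in names]+([names] if len(names)>1 else []):
        best=None
        for i in np.ndindex(3,3,3):
            q=np.array(p0)+(np.array(i)-1)*dp
            r=minimize(cost,q,args=(ns,),method='Nelder-Mead',options=dict(initial_simplex=np.vstack([q,q+np.diag(dp)])))
            if best is None or r.fun<best.fun: best=r
        out[ns]=best.x; print(ns,best.x.round(3),round(best.fun,2))
    return out
PACK=rectp(-28,28,-12,12,85)
LID=np.vstack([circ(46,26,-1,0),rectp(-30,30,-7,7,56)])
E
python3 - <<'E'
from fit2 import *
fitm(PACK,[641.8,165.7,.426]); fitm(LID,[467.3,182.7,-.494])
from scipy.spatial.transform import Rotation as R
s=manip.get_state(); q=s['orientation']; print(R.from_quat(q[[1,2,3,0]]).as_matrix().round(3))
E
```

```text
('top',) [6.42047e+02 1.64273e+02 5.28000e-01] -5.94
('scene',) [6.39849e+02 1.63250e+02 3.61000e-01] -6.29
('top', 'scene') [6.41966e+02 1.63351e+02 4.79000e-01] -12.04
('top',) [466.117 182.004  -0.505] -12.23
('scene',) [464.296 176.673  -0.528] -11.12
('top', 'scene') [466.066 181.356  -0.512] -22.59
[[-0.907  0.42  -0.   ]
 [ 0.42   0.907  0.   ]
 [ 0.     0.    -1.   ]]
```

```bash
python3 - <<'E'
from h import *
for n in('top','scene'):
    d=cam(n);W=d['W']
    for c,zl,zh,nm in(((641,165),74,95,'pack'),((467,182),46,66,'bar')):
        m=(np.hypot(W[...,0]-c[0],W[...,1]-c[1])<45)&(W[...,2]>zl)&(W[...,2]<zh)
        v,u=np.nonzero(m); z=85 if nm=='pack' else 56
        w=ray(d,np.c_[u,v],z)[:,:2]
        print(n,nm,len(w),w.mean(0).round(1),cv2.minAreaRect(w.astype(np.float32)))
        e,V=np.linalg.eigh(np.cov(w.T)); print('  pca',np.arctan(V[1,1]/V[0,1]),np.sqrt(e*12))
    
d=cam('scene'); p=proj(d,[[641,165,40]])[0].astype(int); print(p)
save(d,'s_pk.png',(p[1]-45,p[1]+45,p[0]-60,p[0]+60),6)
d=cam('scene'); p=proj(d,[[467,182,30]])[0].astype(int); print(p)
save(d,'s_lid.png',(p[1]-45,p[1]+45,p[0]-60,p[0]+60),6)
E
```

```text
top pack 239 [641.3 165.2] ((641.5038452148438, 165.1014862060547), (56.63090896606445, 24.869476318359375), 23.521005630493164)
  pca 0.4270632585024128 [24.61970991 56.6863674 ]
top bar 144 [467. 182.] ((467.0616455078125, 181.9310302734375), (14.463470458984375, 58.682979583740234), 61.663063049316406)
  pca -0.5006835848289369 [14.54171034 58.46522612]
scene pack 141 [635.3 157.7] ((634.8034057617188, 157.40823364257812), (67.975341796875, 28.58924102783203), 26.83428955078125)
  pca 0.48589452013652423 [27.73289272 64.64661729]
scene bar 119 [462.  175.3] ((461.7509460449219, 174.77833557128906), (23.4654598236084, 58.524173736572266), 64.35488891601562)
  pca -0.47947549628577224 [22.19052186 58.9128442 ]
[263 174]
[211 201]
```

View pics/s_pk.png

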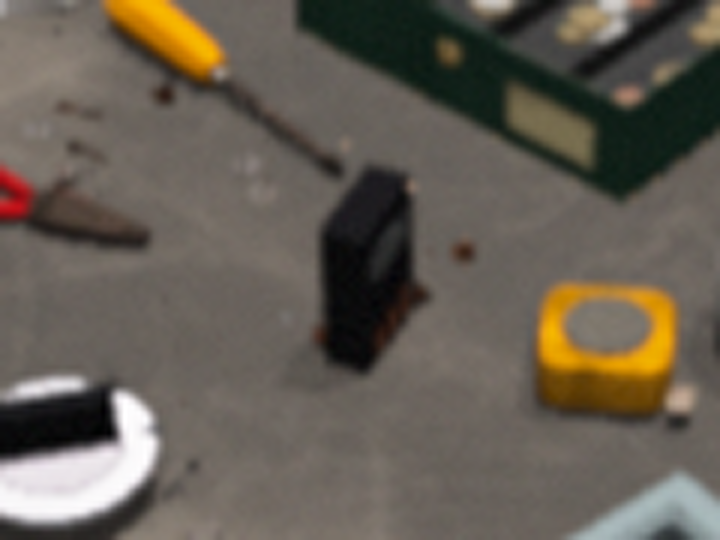

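```bash
cat >> h.py <<'E'
from scipy.spatial.transform import Rotation as Rot
def go(x,y,z,jaw_deg):
    s=manip.get_state(); q=s['orientation']; R=Rot.from_quat(q[[1,2,3,0]]).as_matrix()
    ang=np.degrees(np.arctan2(R[1,1],R[0,1])); dt=-((jaw_deg-ang+90)%180-90)
    print('t',round(s['t'],2),'pos',s['position'].round(2),'jaw',ang.round(2),'F',s['force'].round(1),'M',s['moment'].round(2),'open',round(s['opening'],1))
    print('shift mm',(R.T@(np.array([x,y,z])-s['position'])).round(2),'turn',dt.round(2))
E
python3 - <<'E'
from h import *
go(641.4,165.2,140,114.5)
W=np.load('top0.npz')['W']
print('box z max',np.nanpercentile(W[235:335,0:140,2],99), 'toolbox', W[120:130,115:215].reshape(-1,3)[:,0].min())
m=(np.hypot(W[...,0]-641,W[...,1]-165)<90)&(W[...,2]>10)
print(np.nanmax(W[m][:,2]))
w=W[150:230,180:270];print(np.nanmax(w[...,2]))
E
```

```text
t 0.8 pos [241.67 521.77 231.31] jaw 65.15 F [0.6 0.2 0.8] M [ 0.01 -0.02 -0.02] open 85.3
shift mm [-512.58 -155.54   91.31] turn -49.35
box z max 165.00607416821902 toolbox nan
90.11193592193341
90.11193592193341
```

>>> arm_command:
  series:
    - [1, [-0.06, -0.02, 0], -6]
    - [1, [-0.12, -0.04, 0], -12]
    - [1, [-0.18, -0.055, 0], -18]
    - [1, [-0.24, -0.07, 0], -24]
    - [1, [-0.3, -0.09, 0], -30]
    - [1, [-0.35, -0.105, 0], -36]
    - [1, [-0.4, -0.12, 0], -42]
    - [1, [-0.45, -0.136, 0.02], -47]
    - [1, [-0.49, -0.15, 0.04], -49.3]
    - [1, [-0.513, -0.1555, 0.06], -49.3]
    - [1, [-0.513, -0.1555, 0.091], -49.3]
    - [1, [-0.513, -0.1555, 0.091], -49.3]
    - [1, [-0.513, -0.1555, 0.091], -49.3]
    - [1, [-0.513, -0.1555, 0.091], -49.3]

```text
t: 2.55
position: [642.7, 165.5, 142.3]
orientation: [0.001, -0.212, 0.977, -0.0]
force: [-0.7, 0.3, 0.0]
opening: 85.3
```

```bash
python3 - <<'E'
from h import *
go(641.4,165.2,46,114.5)
d=cam('scene'); save(d,'s1.png',(100,260,150,390),3.3)
E
```

```text
t 2.55 pos [642.67 165.54 142.29] jaw 114.48 F [-0.7  0.3  0. ] M [-0.03 -0.02 -0.  ] open 85.3
shift mm [ 1.56  0.31 96.29] turn -0.02
```

View pics/s1.png

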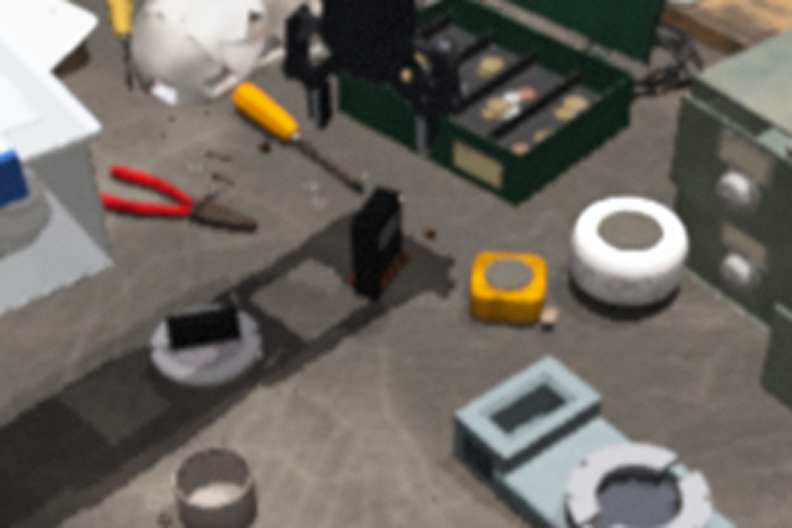

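The gripper hangs over the pack with its fingers astride it, and nothing else is near. Next I'll lower and grip.

>>> arm_command:
  series:
    - [1, [0.0015, 0.0003, 0.03], 0]
    - [1, [0.0015, 0.0003, 0.06], 0]
    - [1, [0.0015, 0.0003, 0.085], 0]
    - [1, [0.0015, 0.0003, 0.096], 0]
    - [1, [0.0015, 0.0003, 0.096], 0]
    - [0, [0.0015, 0.0003, 0.096], 0]
    - [0, [0.0015, 0.0003, 0.096], 0]
    - [0, [0.0015, 0.0003, 0.096], 0]
    - [0, [0.0015, 0.0003, 0.096], 0]
    - [0, [0.0015, 0.0003, 0.096], 0]
    - [0, [0.0015, 0.0003, 0.096], 0]
    - [0, [0.0015, 0.0003, 0.096], 0]
    - [0, [0.0015, 0.0003, 0.096], 0]
  grip_force: 50

```text
t: 4.22
position: [640.8, 164.7, 45.0]
orientation: [0.001, -0.212, 0.977, -0.0]
force: [-0.5, -0.6, 4.8]
opening: 23.2
```

```bash
python3 - <<'E'
from h import *
go(641.4,165.2,150,114.5)
E
```

```text
t 4.22 pos [640.81 164.66  44.98] jaw 114.44 F [-0.5 -0.6  4.8] M [-0.04  0.12  0.02] open 23.2
shift mm [  -0.86    0.2  -105.02] turn -0.06
```

```bash
python3 - <<'E'
from h import *
go(596.6,-67.7,125,87.3)
E
```

```text
t 4.22 pos [640.81 164.66  44.98] jaw 114.44 F [-0.5 -0.6  4.8] M [-0.04  0.12  0.02] open 23.2
shift mm [ 136.32 -193.27  -80.07] turn 27.14
```

>>> arm_command:
  series:
    - [0, [0, 0, -0.03], 0]
    - [0, [0, 0, -0.06], 0]
    - [0, [0.02, -0.03, -0.09], 4]
    - [0, [0.05, -0.07, -0.1], 10]
    - [0, [0.08, -0.11, -0.1], 16]
    - [0, [0.11, -0.15, -0.1], 22]
    - [0, [0.13, -0.18, -0.09], 27]
    - [0, [0.1363, -0.1933, -0.08], 27.1]
    - [0, [0.1363, -0.1933, -0.08], 27.1]
    - [0, [0.1363, -0.1933, -0.08], 27.1]
    - [0, [0.1363, -0.1933, -0.08], 27.1]
    - [0, [0.1363, -0.1933, -0.08], 27.1]

```text
t: 5.72
position: [596.5, -66.8, 124.6]
orientation: [0.0, 0.022, 1.0, -0.0]
force: [0.7, 1.0, -2.4]
opening: 23.4
```

```bash
python3 - <<'E'
from h import *
go(596.6,-67.7,125,87.3)
d=cam('scene'); save(d,'s2.png',(110,300,250,410),4)
e=cam('top'); save(e,'t2.png',(150,250,260,390),5)
W=d['W']
E
```

```text
t 5.72 pos [596.52 -66.77 124.61] jaw 87.43 F [ 0.7  1.  -2.4] M [ 0.02 -0.02  0.01] open 23.4
shift mm [-0.12 -0.93 -0.39] turn 0.13
```

View pics/s2.png

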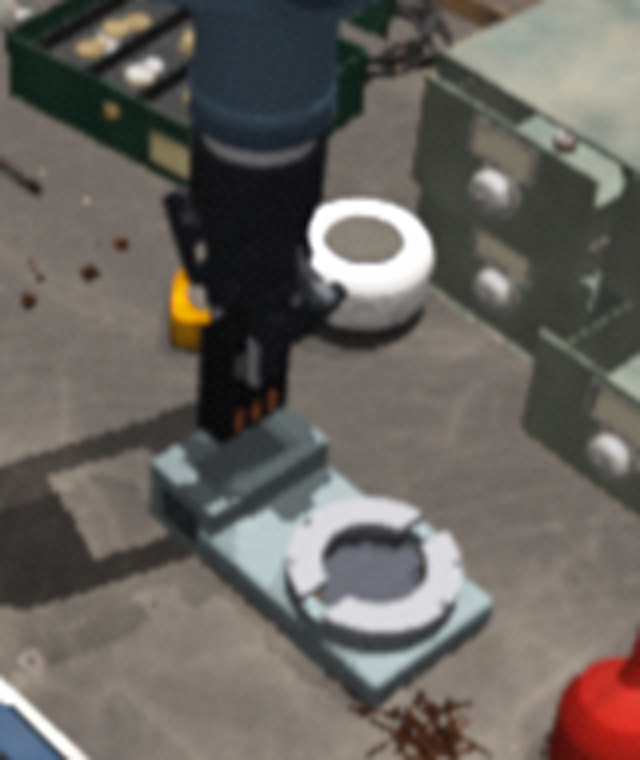

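View pics/t2.png

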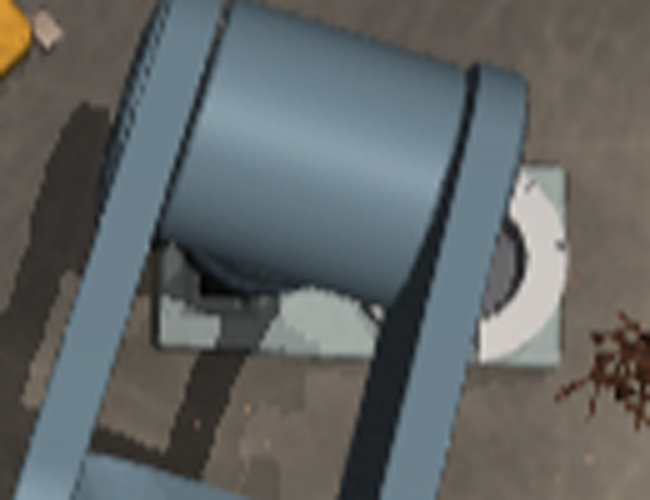

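```bash
python3 - <<'E'
from h import *
from fit import place
d=cam('scene'); s=manip.get_state(); p=s['position']
foot=p[2]-44.98
M=np.array([[sx*28,sy*12,foot+h] for h in(0,85) for sx,sy in((-1,-1),(1,-1),(1,1),(-1,1))],float)
im=cv2.cvtColor(d['pixels'],cv2.COLOR_RGB2BGR); im=np.clip(im.astype(float)*1.6,0,255).astype('uint8')
im=cv2.resize(im,None,fx=8,fy=8,interpolation=cv2.INTER_CUBIC)
uv=(proj(d,place([p[0]+.6,p[1]+.5,np.radians(-2.6)],M))*8+4).astype(int)
for i in range(4):
    for a,b in((i,(i+1)%4),(i+4,(i+1)%4+4),(i,i+4)): cv2.line(im,tuple(map(int,uv[a])),tuple(map(int,uv[b])),(0,255,255),1)
cv2.imwrite('pics/ov2.png',im[170*8:240*8,280*8:350*8])
E
```

```text
(no output)
```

View pics/ov2.png

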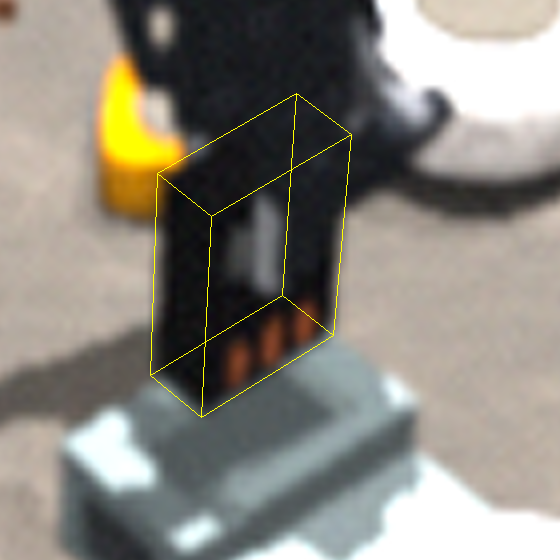

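>>> arm_command:
  series:
    - [0, [0.0003, -0.0007, 0.01], 0]
    - [0, [0.0003, -0.0007, 0.02], 0]
    - [0, [0.0003, -0.0007, 0.027], 0]
    - [0, [0.0003, -0.0007, 0.033], 0]
    - [0, [0.0003, -0.0007, 0.037], 0]
    - [0, [0.0003, -0.0007, 0.037], 0]
    - [0, [0.0003, -0.0007, 0.037], 0]
  grip_force: 60

```text
t: 6.75
position: [596.1, -68.4, 87.6]
orientation: [0.0, 0.023, 1.0, -0.0]
force: [1.0, 0.5, -2.7]
opening: 23.3
```

```bash
python3 - <<'E'
from h import *
go(596.6,-67.7,53,87.3)
E
```

```text
t 6.75 pos [596.14 -68.43  87.6 ] jaw 87.35 F [ 1.   0.5 -2.7] M [-0.05 -0.03  0.01] open 23.3
shift mm [-0.4   0.76 34.6 ] turn 0.05
```

>>> arm_command:
  series:
    - [0, [0, 0.0003, 0.006], 0]
    - [0, [0, 0.0003, 0.012], 0]
    - [0, [0, 0.0003, 0.018], 0]
    - [0, [0, 0.0003, 0.024], 0]
    - [0, [0, 0.0003, 0.029], 0]
    - [0, [0, 0.0003, 0.033], 0]
    - [0, [0, 0.0003, 0.035], 0]
    - [0, [0, 0.0003, 0.035], 0]

```text
t: 7.75
position: [595.9, -68.1, 53.0]
orientation: [-0.0, 0.023, 1.0, -0.0]
force: [-3.0, 0.5, 4.3]
opening: 23.3
```

```bash
python3 - <<'E'
from h import *
go(596.6,-67.7,53,87.3)
d=cam('scene'); save(d,'s3.png',(140,260,270,390),5)
E
```

```text
t 7.75 pos [595.94 -68.08  53.01] jaw 87.36 F [-3.   0.5  4.3] M [0.12 0.61 0.04] open 23.3
shift mm [-0.64  0.41  0.01] turn 0.06
```

View pics/s3.png

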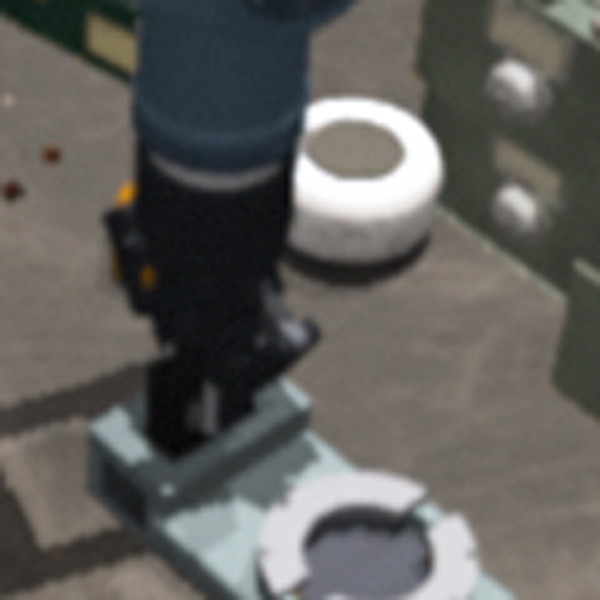

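The pack is in the slot up to the fingers. I'll press down a little to check that it's seated.

>>> arm_command:
  series:
    - [0, [0, 0, 0.002], 0]
    - [0, [0, 0, 0.004], 0]
    - [0, [0, 0, 0.004], 0]
    - [0, [0, 0, 0.004], 0]

```text
t: 8.3
position: [596.2, -68.2, 52.9]
orientation: [-0.0, 0.023, 1.0, -0.0]
force: [-18.1, 3.1, 34.5]
opening: 23.4
```

```bash
python3 - <<'E'
from h import *
go(596.6,-67.7,150,87.3)
E
```

```text
t 8.3 pos [596.18 -68.15  52.95] jaw 87.38 F [-18.1   3.1  34.5] M [0.77 3.07 0.04] open 23.4
shift mm [ -0.39   0.42 -97.05] turn 0.08
```

>>> arm_command:
  series:
    - [0, [0, 0, -0.004], 0]
    - [0, [0, 0, -0.004], 0]
    - [1, [0, 0, -0.004], 0]
    - [1, [0, 0, -0.004], 0]
    - [1, [0, 0, -0.004], 0]
    - [1, [0, 0, -0.004], 0]
    - [1, [0, 0, -0.02], 0]
    - [1, [0, 0, -0.05], 0]
    - [1, [0, 0, -0.09], 0]
    - [1, [0, 0, -0.1], 0]
    - [1, [0, 0, -0.1], 0]

```text
t: 9.68
position: [596.4, -68.2, 149.4]
orientation: [0.001, 0.023, 1.0, -0.0]
force: [-0.0, 0.5, 0.3]
opening: 85.1
```

```bash
python3 - <<'E'
from h import *
go(466.5,182,110,61.2)
d=cam('scene'); save(d,'s4.png',(140,260,270,390),5)
E
```

```text
t 9.68 pos [596.43 -68.23 149.43] jaw 87.34 F [-0.   0.5  0.3] M [-0.06  0.05  0.01] open 85.1
shift mm [141.47 243.97  38.98] turn 26.14
```

View pics/s4.png

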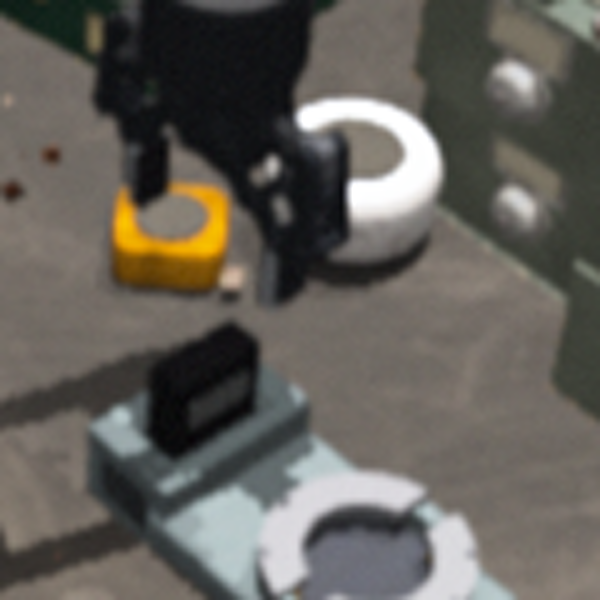

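The pack stands seated in the slot at about (205,390), and the fingers have come away clean. The lid is next.

>>> arm_command:
  series:
    - [1, [0.025, 0.045, 0], 5]
    - [1, [0.05, 0.09, 0], 10]
    - [1, [0.075, 0.135, 0], 15]
    - [1, [0.1, 0.18, 0], 20]
    - [1, [0.12, 0.215, 0.01], 24]
    - [1, [0.1415, 0.244, 0.03], 26.1]
    - [1, [0.1415, 0.244, 0.039], 26.1]
    - [1, [0.1415, 0.244, 0.039], 26.1]
    - [1, [0.1415, 0.244, 0.039], 26.1]
    - [1, [0.1415, 0.244, 0.039], 26.1]

```text
t: 10.98
position: [466.8, 181.5, 109.8]
orientation: [0.0, 0.249, 0.969, 0.0]
force: [0.5, -0.0, 0.2]
opening: 85.4
```

```bash
python3 - <<'E'
from h import *
go(466.5,182,30,61.2)
d=cam('scene'); save(d,'s5.png',(120,260,120,300),4)
from fit2 import *
p=proj(d,[[596.3,-67.9,93]])
fitm(rectp(-28,28,-12,12,93),[596.3,-67.9,-.047])
E
```

```text
t 10.97 pos [466.79 181.54 109.78] jaw 61.17 F [ 0.5 -0.   0.2] M [-0.03  0.02  0.02] open 85.4
shift mm [ 0.54  0.22 79.78] turn -0.03
('top',) [ 5.98702e+02 -6.80090e+01 -1.30000e-02] -8.03
('scene',) [ 5.9599e+02 -6.8948e+01 -1.2600e-01] -6.53
('top', 'scene') [ 5.95313e+02 -6.87700e+01 -6.10000e-02] -14.4
```

View pics/s5.png

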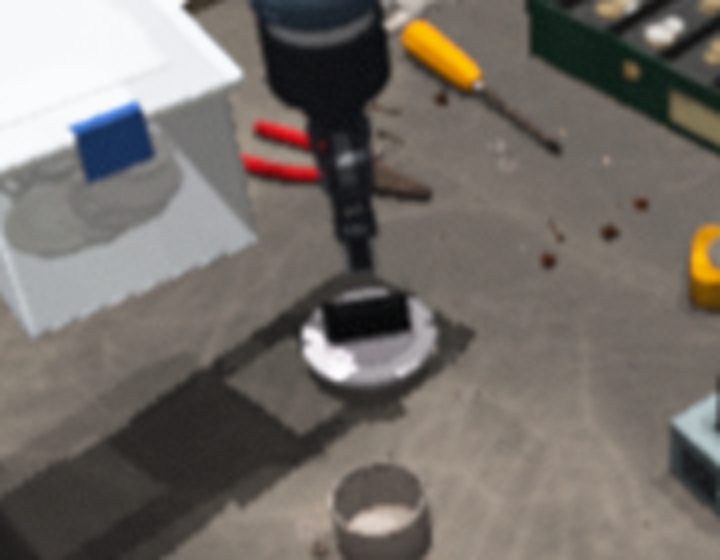

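The jaws are over the lid bar at about (367,318). Now down to grip.

>>> arm_command:
  series:
    - [1, [0.0005, 0.0002, 0.03], 0]
    - [1, [0.0005, 0.0002, 0.055], 0]
    - [1, [0.0005, 0.0002, 0.072], 0]
    - [1, [0.0005, 0.0002, 0.079], 0]
    - [1, [0.0005, 0.0002, 0.079], 0]
    - [0, [0.0005, 0.0002, 0.079], 0]
    - [0, [0.0005, 0.0002, 0.079], 0]
    - [0, [0.0005, 0.0002, 0.079], 0]
    - [0, [0.0005, 0.0002, 0.079], 0]
    - [0, [0.0005, 0.0002, 0.079], 0]
    - [0, [0.0005, 0.0002, 0.079], 0]
    - [0, [0.0005, 0.0002, 0.079], 0]
    - [0, [0.0005, 0.0002, 0.079], 0]
    - [0, [0.0005, 0.0002, 0.079], 0]
  grip_force: 80

```text
t: 12.88
position: [465.7, 182.7, 30.6]
orientation: [0.0, 0.248, 0.969, 0.0]
force: [-1.3, -0.3, 6.0]
opening: 12.8
```

```bash
python3 - <<'E'
from h import *
go(591,-187.5,120,87.3)
E
```

```text
t 12.88 pos [465.75 182.7   30.65] jaw 61.25 F [-1.3 -0.3  6. ] M [0.07 0.18 0.  ] open 12.8
shift mm [-287.92 -264.28  -89.33] turn -26.05
```

>>> arm_command:
  series:
    - [0, [0, 0, -0.04], 0]
    - [0, [0, 0, -0.08], 0]
    - [0, [-0.02, -0.018, -0.12], -2]
    - [0, [-0.055, -0.05, -0.13], -6]
    - [0, [-0.095, -0.087, -0.13], -10]
    - [0, [-0.135, -0.124, -0.13], -14]
    - [0, [-0.175, -0.16, -0.13], -18]
    - [0, [-0.215, -0.197, -0.13], -22]
    - [0, [-0.255, -0.234, -0.13], -26]
    - [0, [-0.28, -0.257, -0.12], -26]
    - [0, [-0.288, -0.2643, -0.1], -26]
    - [0, [-0.288, -0.2643, -0.09], -26]
    - [0, [-0.288, -0.2643, -0.09], -26]
    - [0, [-0.288, -0.2643, -0.09], -26]
    - [0, [-0.288, -0.2643, -0.09], -26]

```text
t: 14.75
position: [591.4, -187.0, 121.3]
orientation: [0.001, 0.023, 1.0, -0.0]
force: [0.4, -0.4, -1.7]
opening: 13.0
```

```bash
python3 - <<'E'
from h import *
from fit import place,circ,rectp
go(591,-187.5,80,87.3)
d=cam('scene'); s=manip.get_state(); p=s['position']; f=p[2]-30.65
LID=np.vstack([circ(46,26+f,-1,0),circ(46,18+f,-1,0),circ(29,f,-1,0),rectp(-38,38,-6,6,f)])
im=cv2.resize(cv2.cvtColor(d['pixels'],cv2.COLOR_RGB2BGR),None,fx=6,fy=6,interpolation=cv2.INTER_CUBIC)
raw=im.copy()
for u,v in proj(d,place([p[0]+.7,p[1]-.7,np.radians(-2.6)],LID)): cv2.circle(im,(int(u*6+3),int(v*6+3)),1,(0,0,255),-1)
sl=np.s_[190*6:285*6,300*6:385*6]
cv2.imwrite('pics/ov6.png',im[sl]);cv2.imwrite('pics/s6.png',raw[sl])
E
```

```text
t 14.75 pos [ 591.37 -186.98  121.26] jaw 87.31 F [ 0.4 -0.4 -1.7] M [0.03 0.04 0.06] open 13.0
shift mm [ 0.4  -0.51 41.26] turn 0.01
```

View pics/ov6.png

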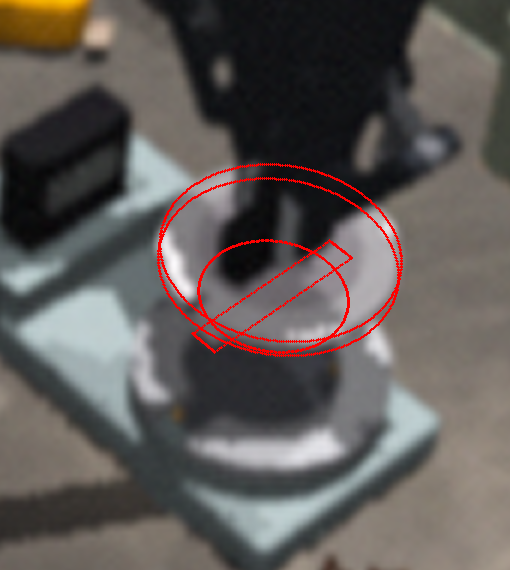

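View pics/s6.png

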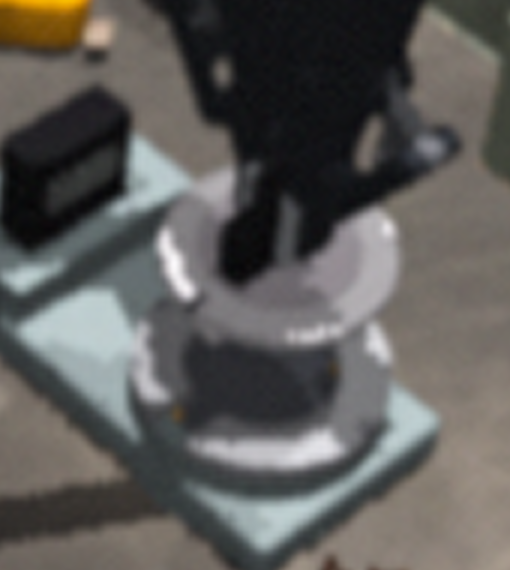

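>>> arm_command:
  series:
    - [0, [0.0008, -0.0002, 0.012], 0]
    - [0, [0.0008, -0.0002, 0.024], 0]
    - [0, [0.0008, -0.0002, 0.034], 0]
    - [0, [0.0008, -0.0002, 0.04], 0]
    - [0, [0.0008, -0.0002, 0.045], 0]
    - [0, [0.0008, -0.0002, 0.045], 0]
    - [0, [0.0008, -0.0002, 0.045], 0]

```text
t: 15.68
position: [590.3, -187.9, 75.7]
orientation: [0.0, 0.024, 1.0, -0.0]
force: [0.2, -0.5, -1.7]
opening: 12.6
```

```bash
python3 - <<'E'
from h import *
go(590.6,-187.2,63,87.3)
d=cam('scene'); save(d,'s7.png',(190,285,300,385),6)
E
```

```text
t 15.68 pos [ 590.34 -187.93   75.68] jaw 87.25 F [ 0.2 -0.5 -1.7] M [ 0.01 -0.06  0.01] open 12.6
shift mm [-0.22  0.74 12.68] turn -0.05
```

View pics/s7.png

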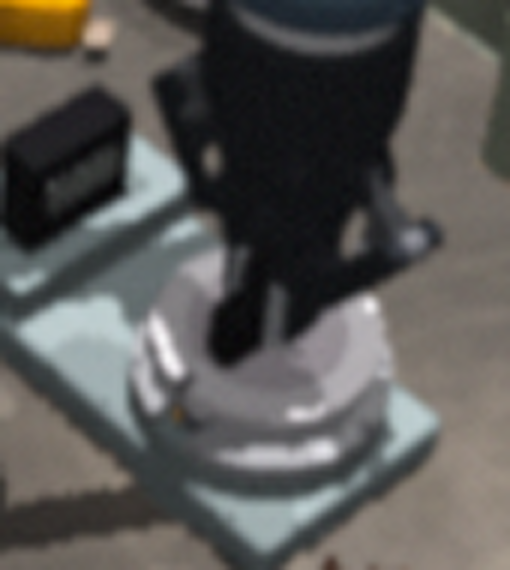

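The spigot is inside the mouth with no contact force, so I'll carry on down to the flange.

>>> arm_command:
  series:
    - [0, [0, 0.0005, 0.004], 0]
    - [0, [0, 0.0005, 0.008], 0]
    - [0, [0, 0.0005, 0.011], 0]
    - [0, [0, 0.0005, 0.013], 0]
    - [0, [0, 0.0005, 0.0135], 0]
    - [0, [0, 0.0005, 0.0135], 0]
    - [0, [0, 0.0005, 0.0135], 0]

```text
t: 16.6
position: [590.0, -187.3, 62.6]
orientation: [-0.0, 0.024, 1.0, 0.0]
force: [-4.1, 1.5, 5.5]
opening: 12.7
```

```bash
python3 - <<'E'
from h import *
go(590.6,-187.2,63,87.3)
d=cam('scene'); save(d,'s8.png',(190,285,300,385),6)
E
```

```text
t 16.6 pos [ 589.98 -187.28   62.63] jaw 87.26 F [-4.1  1.5  5.5] M [0.34 0.42 0.07] open 12.7
shift mm [-0.62  0.11 -0.37] turn -0.04
```

View pics/s8.png

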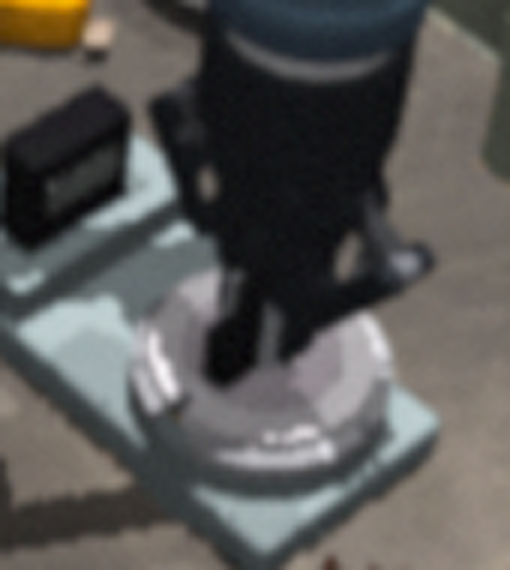

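The lid is seated: z is 62.6 as expected, with about 7 N of contact. Now twist clockwise in two stages.

>>> arm_command:
  series:
    - [0, [0, 0, 0], 0]
    - [0, [0, 0, 0], 4]
    - [0, [0, 0, 0], 8]
    - [0, [0, 0, 0], 12]
    - [0, [0, 0, 0], 16]
    - [0, [0, 0, 0], 20]
    - [0, [0, 0, 0], 20]
    - [0, [0, 0, 0], 20]
  grip_force: 100

```text
t: 17.65
position: [590.4, -188.2, 62.7]
orientation: [0.001, 0.197, 0.98, -0.001]
force: [-3.3, -1.4, 5.5]
opening: 12.5
```

```bash
python3 - <<'E'
from h import *
go(590.6,-187.2,63,87.3-40.1)
E
```

```text
t 17.65 pos [ 590.42 -188.24   62.71] jaw 67.28 F [-3.3 -1.4  5.5] M [-0.25  0.44  0.02] open 12.5
shift mm [ 0.23  1.03 -0.29] turn 20.08
```

>>> arm_command:
  series:
    - [0, [0, 0.0008, 0], 4]
    - [0, [0, 0.0008, 0], 8]
    - [0, [0, 0.0008, 0], 12]
    - [0, [0, 0.0008, 0], 16]
    - [0, [0, 0.0008, 0], 20]
    - [0, [0, 0.0008, 0], 20]
    - [0, [0, 0.0008, 0], 20]
    - [0, [0, 0.0008, 0], 20]

```text
t: 18.65
position: [590.5, -188.1, 62.8]
orientation: [0.001, 0.364, 0.931, -0.001]
force: [-4.9, -3.8, 5.7]
opening: 11.9
```

```bash
python3 - <<'E'
from h import *
go(590.6,-187.2,63,87.3-40.1)
d=cam('scene'); save(d,'s9.png',(190,285,300,385),6)
e=cam('top'); save(e,'t9.png',(160,240,290,390),6)
E
```

```text
t 18.65 pos [ 590.48 -188.14   62.79] jaw 47.3 F [-4.9 -3.8  5.7] M [-0.67  0.68  0.22] open 11.9
shift mm [ 0.55  0.77 -0.22] turn 0.1
```

View pics/s9.png

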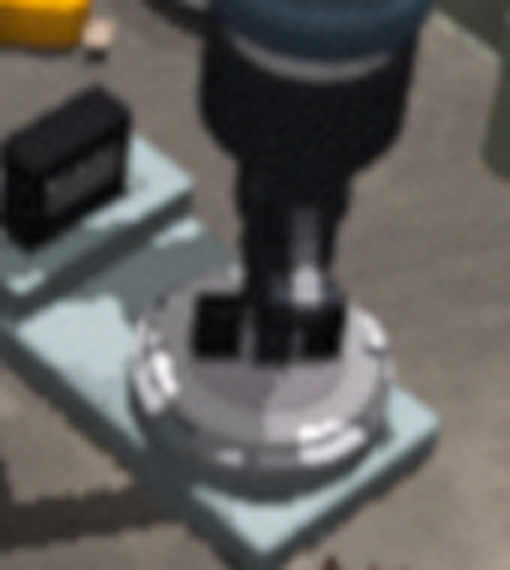

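View pics/t9.png

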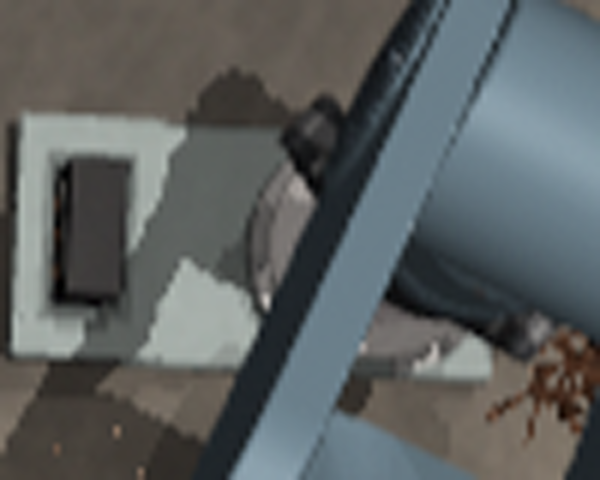

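```bash
python3 - <<'E'
from h import *
d=cam('scene')
for P,z in((((192,357),(343,362)),58),(((197,295),(345,293)),88)):
    uv=[(300+(a-2.5)/6,190+(b-2.5)/6) for a,b in P]; w=ray(d,uv,z); v=w[1]-w[0]
    print(w.round(1),np.hypot(*v[:2]),np.degrees(np.arctan2(v[1],v[0])))
from fit2 import *
for z0 in(58,):
    B=np.vstack([rectp(-30,30,-7,7,88),seg((-30,-7),(30,-7),58)])
    o=fitm(B,[591,-187.5,np.radians(-42.7)],names=('scene',))
    # pair: bar with prior angle
print(np.radians(-42.7)+.047)
go(590.6,-187.2,63,47.2)
E
```

```text
[[ 567.6 -171.2   58. ]
 [ 610.  -213.3   58. ]] 59.79693858383857 -44.788789342086936
[[ 571.9 -166.6   88. ]
 [ 615.5 -204.9   88. ]] 58.056174838508 -41.289885653170124
('scene',) [ 588.618 -190.683   -0.821] -7.95
-0.6982555906015787
t 18.85 pos [ 590.46 -188.16   62.76] jaw 47.29 F [-3.6 -3.5  5.9] M [-0.62  0.67  0.16] open 12.1
shift mm [ 0.55  0.8  -0.24] turn 0.09
```

```bash
python3 - <<'E'
from h import *
s=manip.get_state(); print(s['dq'].round(4)); print(manip.job_done())
E
```

```text
[ 0.0004 -0.0007 -0.0003  0.0008  0.0002  0.0003]
the job is handed in; nothing more can be done
None
```

I slid the pack home and set the lid down with its lugs in the notches. I then turned the lid about 40° clockwise and handed the job in at about 19 s of the 72 s, with the gripper still holding it at 100 N.

**Pack:** it stopped dead on the slot floor under about 35 N, at the height expected for fully home, and the later pictures show it standing upright in the slot.

**Lid:** the flange seated at the expected height with light contact. The gripper turned 40.0°, which puts the lid about 0.70 rad from the notches. Edges picked by hand in the last picture put the bar at −41° to −45°, against −42.7° expected. The twist moment of 0.16–0.22 Nm fits the spring's 0.2 Nm at half-way, and nothing suggested a click.

**Checks that disagreed:**
- **Final bar fit:** the automatic fit put the bar about 4° further round (0.77 rad, still within tolerance) and 3–4 mm off centre. It used one camera with the fingers hiding part of the bar, so I trusted the gripper angle and the hand-picked edges.
- **Pack and lid positions:** the scene and top cameras differed by a few mm and by up to about 0.17 rad on the pack. I went by the top camera.
- **Mid-twist reading:** half-way through the twist the moment read only 0.02 Nm, lower than expected. The final reading was right.

I could not read the spring ring directly. I did not measure the bystanders afterwards, but the arm kept clear of them.

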